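Set and clamp the dough-length gauge

TASK

Set the dough-length gauge: pull the spring-loaded sliding leg out along its rail by its crossbar until its pointer stands level with the fin of the length mark. While holding it there against the spring, slide the black cam lever along the crossbar fully home toward the rail, so that it clamps only at the mark. Finish still gripping the crossbar with the pointer at the mark and the lever closed: do not let go, and leave the ring, the cup and the small weight beside the gauge alone.

Things in the scene. Friction and masses are not known exactly. Their poses are not given: they have to be found in the camera images.
- gauge: Fixed gauge on the table: aluminium plate 240 (x) x 100 (y) x 8 mm high, with a steel rail 24 mm wide along its x axis at y = 0, top at z 22 mm, end blocks to z 30 mm. Origin: centre of the underside. Its +x is the way the leg is pulled out; its +y is the side to which the crossbar sticks out; the cam lever closes toward its -y.
- leg (a joint): Grey sliding leg (44 x 36 mm saddle on the rail, top at z 30 mm): travel out from home, 0 to 0.130 m along the gauge's +x. It rests at 0; a spring pulls it home with about 2 N there and 3.7 N fully out, so let go it runs back unless clamped.
- bar_root (a point): Point of the crossbar, an aluminium bar fixed on the leg as its handle: 12 mm thick along x, 24 mm high (z 30 to 54 mm), along y from -15 to +115 mm, with a 16 x 4 x 28 mm cap at its end. Axes as the gauge's; this point is on the rail's centre line at table height, in the middle of the bar's thickness. Under its outer part lie only the plate (to y 50 mm) and the table.
- bar_grip (a point): Top edge of the crossbar (z 54 mm), 97 mm out along its y, outside the lever: a place to pinch the bar from above, fingers either side along the gauge's x, which leaves the lever free. Fingers may slide along the bar while lightly gripping it.
- pointer_tip (a point): Tip of the leg's 3 mm wide dark pointer, on the side away from the crossbar's long end (30 mm from the rail's centre line, z 18 mm).
- length_mark: Fixed steel clip 16 x 12 x 12 mm on the gauge plate with a 3 mm wide dark fin that aims at the pointer, and a little screw on top. Origin: on the plate (z 8 mm), in the plane of the fin; axes as the gauge's. The leg is at the mark when pointer and fin have the same gauge x, at a leg value between 0.045 and 0.110; the leg passes the clip freely.
- cam_lever (a joint): Black cam lever, a collar 45 (gauge x) x 24 (y) mm, z 34 to 66 mm, that rides on the crossbar: 0 = open (its middle 60 mm out from the rail's centre line), 0.025 = fully closed (35 mm out). It starts between 0 and 0.005. Pushing its outer face toward the rail with the fingers takes up to about 10 N, as its sprung shoe climbs on to the rail from about 0.012; it stays where it is left.
- lever_face (a point): Middle of the lever's outer (+y) face, the face to push, z 49 mm, 45 mm wide along the gauge's x.
- cake_ring: Bystander: small plain cake ring 54 mm across, 24 mm high, beside the gauge. Origin: centre of the underside.
- small_cup: Bystander: small pale prep cup 66 mm across, 50 mm high. Origin: centre of the underside.
- weight: Bystander: small cream weight, 29 mm across, 40 mm high. Origin: centre of the underside.

How it is judged:
On the way, in this order (a step that is already met when the one before it is completed fails the run):
1. the leg is held by the crossbar with its pointer within 4 mm of the mark, the lever still open (x of pointer_tip in the frame of length_mark between -0.004 and 0.004 m and value of joint cam_lever below 0.012 m and contact force between the fingers and crossbar above 0.5 N), for 0.2 s.
2. the lever is fully closed while the leg is at the mark (x of pointer_tip in the frame of length_mark between -0.004 and 0.004 m and value of joint cam_lever above 0.022 m), for 0.2 s.
At the end, for the whole second after the job is handed in: The pointer is within 4 mm of the mark along the rail, the lever is closed (22 mm or more of its 25 mm), the leg is still, and the fingers still hold the crossbar with more than 1 N (all of step 2 and contact force between the fingers and crossbar above 1 N and velocity of joint leg between -0.01 and 0.01 m/s); the arm keeps its last pose, push and grip.
It fails at once if the lever is clamped (past 12 mm) with the pointer more than 6 mm from the mark (value of joint cam_lever above 0.012 m and (x of pointer_tip in the frame of length_mark above 0.006 m or x of pointer_tip in the frame of length_mark below -0.006 m)).
It fails at once if the ring, the cup or the weight is pushed more than 15 mm (distance of any of cake_ring, small_cup, weight from where it was at the start of the episode above 0.015 m).
It also fails if it takes over 43 s, if anything falls off the work surface, if the arm or the gripper's body presses on something with over 40 N, if the wrist force passes 120 N, or if a joint passes its speed limit or range.

ROBOT

A 7-joint arm with a two-finger parallel gripper is mounted at the origin on a cart in front of the work surface, level with it; the furniture and walls round the work are solid. World frame = base frame: x ahead of the robot, y to its left, z up, the work surface at z = 0. Lengths are in m, angles in rad, forces in N, time in s.
With the tool pointing down it reaches from about 0.425 to 0.95 m from the base axis. Payload 4.7 kg.
Tool frame: the origin (TCP) lies on the centre line of the jaws, within the pads' length; the fingertips stand 25 mm ahead of it and the grasp point (between the pads) lies 6 mm ahead of it; z points along the fingers, y is the line along which they close (so a half turn about z gives the same grasp; the last joint's range is limited). The gripper opens to 85 mm and grips with 20 to 120 N. Pads are 22 mm wide; open, the fingers measure 114 mm over their backs; the gripper's body (76 mm by 85 mm) begins 54 mm behind the grasp point. The pads swing forward as they close: fully open they stand 13 mm farther back than shut.
Start: joints at [-1.195, 0.469, -0.049, 1.532, 0.024, 1.141, -0.082], TCP at [0.266, 0.62, 0.256] pointing down, gripper open.
Joint ranges: [-2.59, 2.59], [-0.33, 1.99], [-1.39, 1.29], [0.1, 2.45], [-1.04, 4.18], [0.21, 1.99], [-2.66, 2.66]. Speed limits (rad/s): [2.57, 2.57, 3.14, 3.14, 3.14, 3.14, 3.14].

INTERFACE

Orientations are given as a unit quaternion [w, x, y, z].
In Python, from plant import monitor, viewer, job_done gives the robot as it stands.
- The arm moves only by the tool servo_tool, never from a script. Its arguments are lists of equal length, an entry for each row: "offset": the shift along the tool's x, y, z in units of 400 mm (1.0 is 400 mm), a list of three; "spin": the turn about the tool's z in units of 60 degrees (1.0 is 60 degrees). In form: {"offset": [[tx, ty, tz], ...], "spin": [spin, ...]}. A call has 1 to 8 rows; each row is the pose to reach, as a shift and turn from the pose commanded when the call began, along the tool's axes at that moment; what a row does not reach only later rows make up. A row lasts 1/12 s, in which the tool goes at most 41.7 mm and 7.16 degrees, less where a joint would pass 70% of its speed; a pose out of reach is approached as far as the arm can. A call with a number of a shift or a turn outside -1 to 1 is refused whole. A call with a gripper value outside its range is refused whole. "jaw" is the gripper command: -1 is fully open, 1 is shut, values between are in proportion, set as the call begins (left out, the last holds). The fingers move at their own pace and stop on an object; "grip_force" is the grip in N (left out, the last holds). Time passes only in rows, so rows that repeat a pose let the fingers close. It gives the time, the measured TCP pose, the force, the opening and the grip force at its end, in the units of the state.
- monitor.get_obs(): the state, without advancing time (a new reading comes with each control period).
- viewer.get_image(name): name is "side" or "top" or "wrist"; returns (picture, depth): 420x560x3 uint8, blue, green, red; 420x560 float32, m along the optical axis (not along the pixel's ray), 0 where there is no reading.
- viewer.camera_info(name): a dict with "K" (3x3 intrinsics, pixels), "R" (3x3) and "t" (3): a world point X has camera coordinates R X + t. Camera axes: x right, y down, z forward; pixel columns grow to the right and rows downward; lengths in m; the calibration is good to about 2 mm. A picture is of the moment at which its call begins: read the wrist's pose just before it. camera_info takes no time and is no camera call; for the wrist camera it gives the pose at the moment of the call.
- job_done(): hands the job in; it is judged then, once.
The state is a dict: "time": time; "qpos": joint angles; "joint_vel": joint speeds; "joint_efforts": joint torques, N m; "position": TCP position; "eef_rot": TCP orientation; "ft_force": force on the tool from outside, world axes, zero at the start; "moment": the same for the moment, N m; "finger_gap": finger opening in m; "grasp_force": force on a finger pad.
Only numpy, scipy, OpenCV 4.12 (cv2) and the standard library are available. Lean on these libraries where they do the work, as an engineer would, in place of code of your own. Each camera call takes 0.05 s, during which the arm holds its last target. There are 200 camera calls.

## Working session

There is one attempt and no reset: what is moved stays moved. The work goes in short steps, Python scripts to look and compute and a tool call to move; the robot and the scene stay as the last step left them, time stands still between calls to the robot, and variables do not carry over. Pictures are saved under pics/ and viewed, at most 10 in all, crops included, and the job is handed in when it is done.

Besides the shell and the picture viewer there is one more tool, called after ">>>" in YAML: its name, and indented under it one key for each argument. servo_tool: Moves the arm, as the interface text tells. Shifts and turns lie within -1 to 1; 1 stands for 400 mm of shift or 60 degrees of turn. Its arguments: {"type":"object","properties":{"offset":{"type":"array","items":{"type":"array","items":{"type":"number","minimum":-1,"maximum":1}}},"spin":{"type":"array","items":{"type":"number","minimum":-1,"maximum":1}},"jaw":{"type":"number"},"grip_force":{"type":"number"}},"required":["offset","spin"]}

```bash
ls; mkdir -p pics
cat > h.py <<'E'
import numpy as np, cv2
from plant import monitor, viewer, job_done
def grab(n, tag):
    ci=viewer.camera_info(n); im,d=viewer.get_image(n)
    cv2.imwrite(f'pics/{tag}.png',im); np.savez(f'pics/{tag}.npz',im=im,d=d,**{k:np.array(ci[k]) for k in 'KRt'})
def pt(tag,u,v,z=None):
    f=np.load(f'pics/{tag}.npz'); K,R,t,d=f['K'],f['R'],f['t'],f['d']
    r=np.linalg.inv(K)@[u,v,1]
    if z is None: s=d[int(v),int(u)]
    else:
        o=-R.T@t; s=(z-o[2])/(R.T@r)[2]
    return R.T@(r*s-t)
def cloud(tag):
    f=np.load(f'pics/{tag}.npz'); K,R,t,d=f['K'],f['R'],f['t'],f['d']
    v,u=np.mgrid[:d.shape[0],:d.shape[1]]
    P=np.stack([u,v,np.ones_like(u)],-1)@np.linalg.inv(K).T*d[...,None]
    return (P-t)@R
E
python3 - <<'E'
from h import *
print(monitor.get_obs())
grab('top','top0'); grab('side','side0')
for n in('top','side'):
    f=np.load(f'pics/{n}0.npz'); print(n,-f['R'].T@f['t'],f['R'][2])
E
```

```text
pics
{'time': 0.0, 'qpos': array([-1.19490196,  0.46947038, -0.04859541,  1.53369539,  0.0240642 ,
        1.14099496, -0.08229743]), 'joint_vel': array([ 0.00026695, -0.00153949, -0.0012495 ,  0.0016068 ,  0.00066888,
       -0.00101531, -0.00044754]), 'joint_efforts': array([-3.53180740e-04, -5.10309291e+01, -4.69481922e-02, -2.37711918e+01,
        1.06485322e-02,  7.47092912e-03, -1.93117629e-06]), 'position': array([0.26560381, 0.61996449, 0.25524123]), 'eef_rot': array([-1.79739803e-04,  2.01008410e-01,  9.79589013e-01, -9.75672488e-04]), 'ft_force': array([ 0.47308244, -0.29233908,  0.1394302 ]), 'moment': array([ 0.01909783,  0.01161803, -0.0308976 ]), 'grasp_force': 0.0, 'finger_gap': 0.08536274327182823}
top [ 0.39135749 -0.13192622  0.91495415] [ 0.18080834  0.01689594 -0.98337321]
side [0.10829016 0.50437539 0.40121881] [ 0.49801227 -0.75918001 -0.41908172]
```

View pics/top0.png

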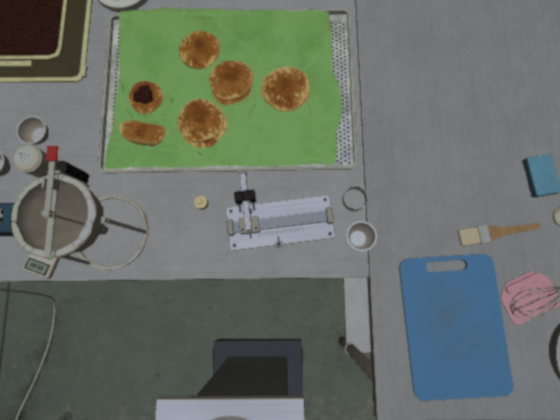

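View pics/side0.png

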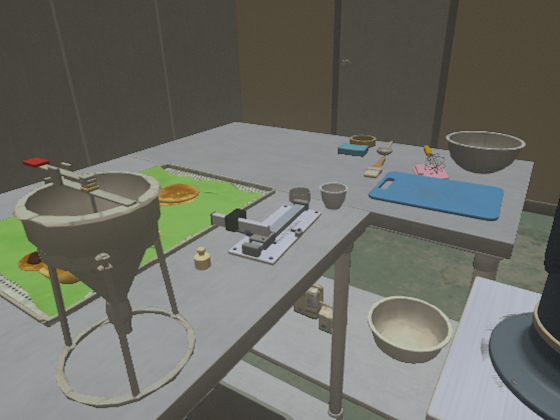

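The top view shows the gauge around (280,222), with the leg at its left end and the crossbar pointing up to (243,175). The lever is at (245,197) and the mark at about (278,241). The weight is at (201,202), the ring at (354,199) and the cup at (361,236). I'll enlarge this area.

Run:
```python
from h import *
im=cv2.imread('pics/top0.png')[165:255,190:385]
cv2.imwrite('pics/crop0.png',cv2.resize(im,None,fx=4,fy=4,interpolation=cv2.INTER_CUBIC))
for n,u,v in [('TL',227,208),('TR',329,197),('BR',334,240),('BL',232,249)]: print(n,pt('top0',u,v,.008),pt('top0',u,v))
for n,u,v in [('cap',243,175),('lever',245,197),('fin',278,241),('wt',201,202),('ring',354,199),('cup',361,236)]: print(n,pt('top0',u,v))
```

```text
TL [0.56487047 0.00689339 0.008     ] [0.56514603 0.00711385 0.00655964]
TR [ 0.58743506 -0.22972935  0.008     ] [ 0.58899145 -0.23050567  0.00080091]
BR [ 0.4873987 -0.2377976  0.008    ] [ 0.48818359 -0.23866283  0.00058798]
BL [ 0.46982525 -0.00578134  0.008     ] [ 0.46975855 -0.00588855  0.00877085]
cap [ 0.630382   -0.03499692  0.05451885]
lever [ 0.57819078 -0.04067315  0.06330935]
fin [ 0.48554691 -0.1108154   0.01927032]
wt [0.57360468 0.06101704 0.03848971]
ring [ 0.58321988 -0.28835847  0.00148879]
cup [ 0.49648761 -0.30053109  0.00145888]
```

View pics/crop0.png

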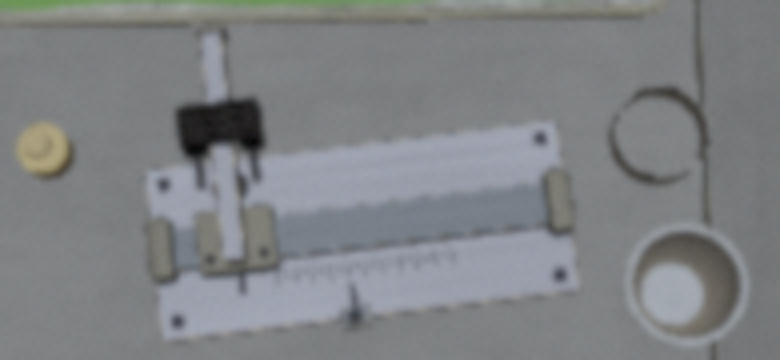

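Run:
```python
from h import *
import cv2
P=cloud('top0'); d=np.load('pics/top0.npz')['d']
m=(d>0)
for zz in (.05,.1,.15,.2,.25,.3):
    s=P[m&(P[...,2]>zz)&(P[...,0]>.3)&(P[...,1]>-.35)&(P[...,1]<.7)]
    print(zz,len(s),s.min(0) if len(s) else'',s.max(0) if len(s) else'')
c=lambda u,v:(190+(u-1.5)/4,165+(v-1.5)/4)
q=lambda u,v,z:pt('top0',*c(u,v),z)
C=np.array([q(147,170,.008),q(553,122,.008),q(578,290,.008),q(163,340,.008)]);print(C)
loc=np.array([[-.12,.05],[.12,.05],[.12,-.05],[-.12,-.05]])
W=C[:,:2]; w=W-W.mean(0); U,S,Vt=np.linalg.svd(w.T@loc); R=U@Vt;print(np.linalg.det(R),np.degrees(np.arctan2(R[1,0],R[0,0])),W.mean(0),(W-W.mean(0))@R)
g=lambda p:((p[:2]-W.mean(0))@R)
for n,u,v,z in [('barend',213,30,.056),('barroot',230,258,.054),('ptr',242,290,.018),('fintip',352,290,.018),('clip',353,313,.02),('levtop',218,105,.066),('levbot',221,150,.066)]:
    p=q(u,v,z);print(n,p,g(p))
```

```text
0.05 12135 [ 0.43880147 -0.32438356  0.05000141] [1.08173672 0.56555254 0.26122788]
0.1 7387 [0.43880147 0.19721342 0.10008992] [1.04344371 0.51184334 0.26122788]
0.15 6100 [0.43880147 0.20158936 0.15000788] [0.63279425 0.35061194 0.26122788]
0.2 4102 [0.43880147 0.20177613 0.20000548] [0.63279425 0.35061194 0.26122788]
0.25 601 [0.50700934 0.26684784 0.25000768] [0.63279425 0.28832726 0.26122788]
0.3 0  
[[ 0.56695582  0.00837373  0.008     ]
 [ 0.5919199  -0.22727156  0.008     ]
 [ 0.49395076 -0.23831012  0.008     ]
 [ 0.46845149 -0.00209498  0.008     ]]
0.9999999999999998 -83.87456260978003 [ 0.53031949 -0.11482573] [[-0.11858678  0.04957322]
 [ 0.11837694  0.04925012]
 [ 0.11889863 -0.04933756]
 [-0.11868879 -0.04948579]]
barend [ 0.63659995 -0.03484347  0.056     ] [-0.06818491  0.11420822]
barroot [ 0.50864827 -0.04468675  0.054     ] [-0.07205097 -0.01406328]
ptr [ 0.49525016 -0.04790448  0.018     ] [-0.07028127 -0.02772824]
fintip [ 0.49445227 -0.11002406  0.018     ] [-0.00860148 -0.03515008]
clip [ 0.48125503 -0.11051127  0.02      ] [-0.00952528 -0.04832396]
levtop [ 0.59131512 -0.03897442  0.066     ] [-0.06890968  0.06874113]
levbot [ 0.56621275 -0.04074971  0.066     ] [-0.06982309  0.04359265]
```

>>> servo_tool:
  offset:
    - [0,0,-0.1]
    - [0,0,-0.2]
    - [0,0,-0.3]
    - [0,0,-0.38]
    - [-0.08,-0.064,-0.38]
    - [-0.16,-0.128,-0.38]
    - [-0.24,-0.192,-0.38]
    - [-0.32,-0.256,-0.38]
  spin: [0,0,0,0,0,0,0,0]
  jaw: -1
  grip_force: 20

```text
time: 0.77
position: [0.3435, 0.4741, 0.4079]
eef_rot: [-0.0, 0.201, 0.98, -0.0]
ft_force: [0.5, -0.8, 0.4]
finger_gap: 0.0854
grasp_force: 0.0
```

>>> servo_tool:
  offset:
    - [-0.08,-0.064,0]
    - [-0.16,-0.128,0]
    - [-0.24,-0.192,0]
    - [-0.32,-0.256,0]
    - [-0.4,-0.32,0]
    - [-0.48,-0.384,0]
    - [-0.56,-0.448,0]
    - [-0.64,-0.5,0]
  spin: [-0.06,-0.12,-0.18,-0.24,-0.3,-0.36,-0.42,-0.488]

```text
time: 1.43
position: [0.4999, 0.1884, 0.4083]
eef_rot: [-0.0, -0.054, 0.999, -0.0]
ft_force: [0.1, 0.1, -0.3]
finger_gap: 0.0855
grasp_force: 0.0
```

>>> servo_tool:
  offset:
    - [-0.02,-0.1,0]
    - [-0.05,-0.2,0]
    - [-0.08,-0.3,0]
    - [-0.11,-0.4,0]
    - [-0.14,-0.5,0.05]
    - [-0.17,-0.55,0.14]
    - [-0.17,-0.57,0.23]
    - [-0.17,-0.57,0.3]
  spin: [0,0,0,0,0,0,0,0]

```text
time: 2.1
position: [0.5906, -0.0325, 0.2849]
eef_rot: [-0.002, -0.05, 0.999, -0.001]
ft_force: [-0.8, 0.8, -0.7]
finger_gap: 0.0854
grasp_force: 0.0
```

>>> servo_tool:
  offset:
    - [0,0,0]
    - [0,0,0]
  spin: [0,0]

```text
time: 2.27
position: [0.5908, -0.0279, 0.2871]
eef_rot: [-0.002, -0.053, 0.999, 0.0]
ft_force: [1.0, -0.3, 0.5]
finger_gap: 0.0858
grasp_force: 0.0
```

Run:
```python
from h import *
print(monitor.get_obs()['position'],monitor.get_obs()['eef_rot'])
grab('wrist','w1')
```

```text
[ 0.59079189 -0.02789586  0.28711368] [-1.79156951e-03 -5.31717124e-02  9.98583772e-01  9.86645932e-05]
```

View pics/w1.png

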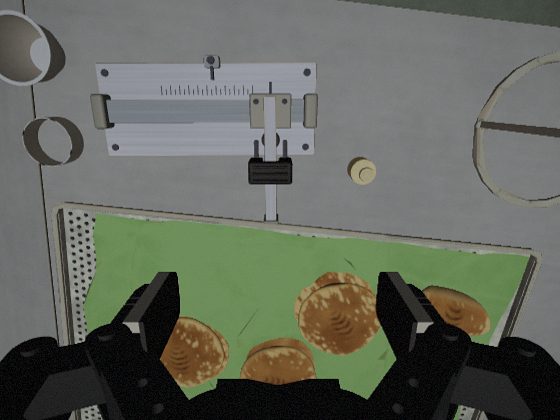

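The wrist view shows the plate corners at (96,64), (317,63), (314,155) and (108,156). The fin is at (212,75), the pointer tip at (270,83), the lever at (270,171) and the bar's end cap at (271,218). I'll measure these now.

Run:
```python
from h import *
im=cv2.imread('pics/w1.png')[45:110,190:320]
cv2.imwrite('pics/wc1.png',cv2.resize(im,None,fx=6,fy=6,interpolation=cv2.INTER_CUBIC))
q=lambda u,v,z:pt('w1',u,v,z)
W=np.array([q(317,63,.008),q(96,64,.008),q(108,156,.008),q(314,155,.008)])[:,:2]
loc=np.array([[-.12,-.05],[.12,-.05],[.12,.05],[-.12,.05]])
w=W-W.mean(0); U,S,Vt=np.linalg.svd(w.T@loc); R=U@Vt
print(np.degrees(np.arctan2(R[1,0],R[0,0])),W.mean(0),w@R)
for n,u,v,z in [('fintip',212,78,.018),('ptr',270,83,.018),('cap',271,218,.058),('barroot',269,97,.054),('levout',270,182,.066)]:
    p=q(u,v,z);print(n,p,(p[:2]-W.mean(0))@R)
```

```text
-83.79996158108216 [ 0.5320822  -0.11193011] [[-0.11964752 -0.04970711]
 [ 0.11843531 -0.049269  ]
 [ 0.12057112  0.04977408]
 [-0.11935891  0.04920202]]
fintip [ 0.49723331 -0.10819622  0.018     ] [-0.00747573 -0.03424179]
ptr [ 0.49568583 -0.04642112  0.018     ] [-0.06905663 -0.02910852]
cap [ 0.63332746 -0.03081538  0.058     ] [-0.06970579  0.10941345]
barroot [ 0.51030348 -0.04519889  0.054     ] [-0.068693   -0.01444436]
levout [ 0.59213074 -0.03582725  0.066     ] [-0.06917248  0.06791642]
```

View pics/wc1.png

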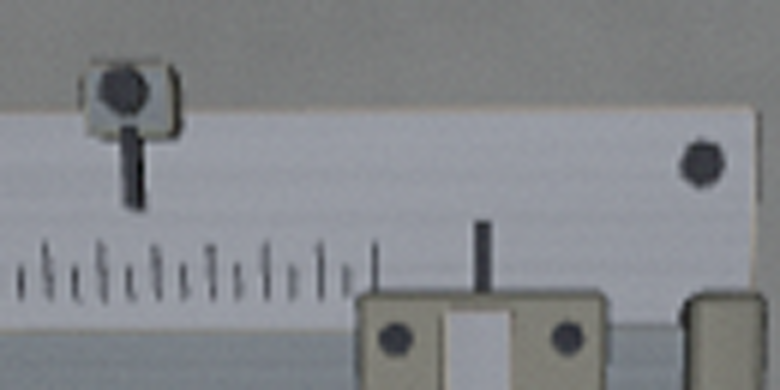

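>>> servo_tool:
  offset:
    - [-0.036,-0.01,0.09]
    - [-0.073,-0.02,0.18]
    - [-0.073,-0.02,0.27]
    - [-0.073,-0.02,0.36]
    - [-0.073,-0.02,0.4]
    - [-0.073,-0.02,0.4]
    - [-0.073,-0.02,0.4]
  spin: [0,0,0,0,0,0,0]

```text
time: 2.9
position: [0.623, -0.0323, 0.1302]
eef_rot: [0.001, -0.054, 0.999, 0.0]
ft_force: [1.4, 0.0, 0.7]
finger_gap: 0.0851
grasp_force: 0.0
```

Run:
```python
from h import *
o=monitor.get_obs();print(o['position'],o['eef_rot'],o['joint_vel'],o['ft_force'])
grab('wrist','w2')
```

```text
[ 0.62298128 -0.03231709  0.13016699] [ 1.47492366e-03 -5.37777637e-02  9.98551836e-01  8.56572705e-05] [ 8.41451099e-04 -3.27438683e-02  1.32147915e-02 -2.59714107e-02
  8.75899984e-04 -3.81198982e-03 -5.41384250e-05] [1.41474507 0.04865913 0.66025064]
```

View pics/w2.png

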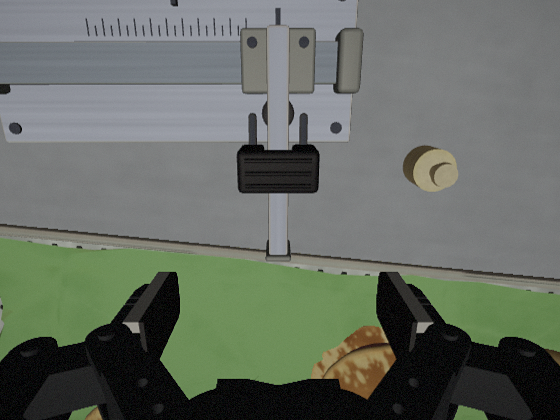

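The bar is at column 278, centred between the fingers at about 279, and the cap is at row 255. I'll go down over the grip point.

>>> servo_tool:
  offset:
    - [0.01,0,0.07]
    - [0.01,0,0.13]
    - [0.01,0,0.18]
    - [0.01,0,0.195]
    - [0.01,0,0.195]
    - [0.01,0,0.195]
  spin: [0,0,0,0,0,0]

```text
time: 3.45
position: [0.6192, -0.0335, 0.0525]
eef_rot: [0.002, -0.053, 0.999, -0.0]
ft_force: [-0.4, -0.4, 0.3]
finger_gap: 0.0851
grasp_force: 0.0
```

>>> servo_tool:
  offset:
    - [0,0,0]
    - [0,0,0]
    - [0,0,0]
    - [0,0,0]
    - [0,0,0]
    - [0,0,0]
    - [0,0,0]
    - [0,0,0]
  spin: [0,0,0,0,0,0,0,0]
  jaw: 1
  grip_force: 20

```text
time: 4.12
position: [0.6174, -0.0328, 0.0505]
eef_rot: [-0.0, -0.053, 0.999, 0.0]
ft_force: [-0.8, 1.3, 3.5]
finger_gap: 0.0115
grasp_force: 26.0
```

>>> servo_tool:
  offset:
    - [0,-0.02,0]
    - [0,-0.045,0]
    - [0,-0.07,0]
    - [0,-0.095,0]
    - [0,-0.12,0]
    - [0,-0.14,0]
    - [0,-0.153,0]
    - [0,-0.153,0]
  spin: [0,0,0,0,0,0,0,0]

```text
time: 4.78
position: [0.6244, -0.0968, 0.0505]
eef_rot: [0.001, -0.052, 0.999, -0.001]
ft_force: [-0.2, 1.7, 5.1]
finger_gap: 0.0112
grasp_force: 26.4
```

>>> servo_tool:
  offset:
    - [0,0,0]
    - [0,0,0]
  spin: [0,0]

```text
time: 4.95
position: [0.6241, -0.0944, 0.0505]
eef_rot: [0.0, -0.053, 0.999, -0.0]
ft_force: [-1.5, 3.1, 5.6]
finger_gap: 0.012
grasp_force: 26.3
```

Run:
```python
from h import *
grab('wrist','w3');grab('top','t3');grab('side','s3')
a=cv2.imread('pics/w3.png')
b=cv2.resize(cv2.imread('pics/t3.png')[200:255,240:315],None,fx=5,fy=5,interpolation=cv2.INTER_CUBIC)
s=cv2.resize(cv2.imread('pics/s3.png')[195:265,210:330],None,fx=3,fy=3,interpolation=cv2.INTER_CUBIC)
o=np.zeros((560,800,3),np.uint8)
o[:275,:375]=b; o[:210,400:760]=s; o[280:560,:560]=a[:280]
cv2.imwrite('pics/m3.png',o)
```

```text
(no output)
```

View pics/m3.png

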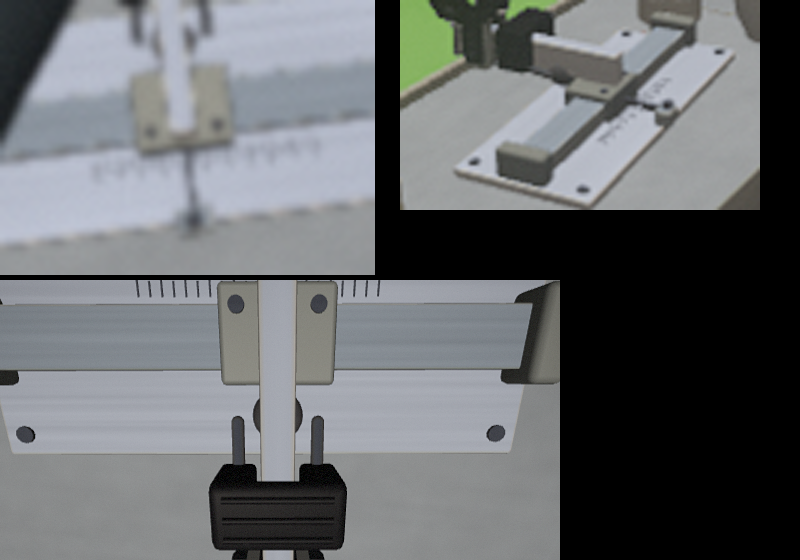

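The composite shows the pointer running straight into the fin: in the top view it goes from (188,155) to (192,215) with no visible step. I'll check it to a fraction of a pixel.

Run:
```python
from h import *
g0=cv2.cvtColor(cv2.imread('pics/t3.png'),cv2.COLOR_BGR2GRAY).astype(float)
c,th=np.array([.5321,-.1119]),np.radians(-83.85)
R=np.array([[np.cos(th),-np.sin(th)],[np.sin(th),np.cos(th)]])
for v in range(229,247):
    row=g0[v,270:286]; w=np.clip(np.median(g0[v,[262,264,266,290,292,294]])-row-15,0,None)
    i=row.argmin()
    k=np.arange(max(i-2,0),min(i+3,16)); u=270+(k*w[k]).sum()/max(w[k].sum(),1)
    p=pt('top'+'0',u,v,.018); print(v,round(u,2),int(row.min()),((p[:2]-c)@R*1000).round(1))
# same on wrist view: bar center relative to plate screws
for n,u,v,z in [('scrL',25,154,.008),('scrR',496,153,.008),('barL',259,40,.054),('barR',296.5,40,.054),('plateBL',17,173,.008),('plateBR',512,173,.008)]:
    p=pt('w3',u,v,z); print(n,p.round(4),((p[:2]-c)@R*1000).round(1))
```

```text
229 277.01 91 [ -5.1 -18.7]
230 277.05 97 [ -5.3 -21. ]
231 277.39 114 [ -4.8 -23.3]
232 277.28 120 [ -5.3 -25.6]
233 277.23 122 [ -5.7 -27.8]
234 277.3 131 [ -5.8 -30.1]
235 277.46 143 [ -5.7 -32.4]
236 277.5 151 [ -5.9 -34.7]
237 277.68 143 [ -5.7 -37. ]
238 278.0 133 [ -5.3 -39.3]
239 278.13 125 [ -5.3 -41.6]
240 278.32 128 [ -5.1 -43.9]
241 278.53 124 [ -4.9 -46.2]
242 278.66 108 [ -4.9 -48.5]
243 278.2 87 [ -6.2 -50.6]
244 278.17 80 [ -6.5 -52.8]
245 278.2 96 [ -6.7 -55. ]
246 278.18 110 [ -7.  -57.3]
scrL [ 0.5832 -0.2183  0.008 ] [111.3  39.4]
scrR [0.5594 0.0011 0.008 ] [-109.4   39.3]
barL [ 0.5301 -0.1105  0.054 ] [-1.6 -1.8]
barR [ 0.5289 -0.0992  0.054 ] [-12.9  -1.8]
plateBL [ 0.5928 -0.2232  0.008 ] [117.2  48.4]
plateBR [0.5679 0.0115 0.008 ] [-118.9   48.8]
```

Pointer and fin agree to about 0.5 mm. Next I'll slide inward along the bar (tool +x), still gripping lightly, to push the lever.

>>> servo_tool:
  offset:
    - [0.007,0,0]
    - [0.014,0,0]
    - [0.021,0,0]
    - [0.028,0,0]
    - [0.035,0,0]
    - [0.042,0,0]
    - [0.05,0,0]
    - [0.05,0,0]
  spin: [0,0,0,0,0,0,0,0]

```text
time: 5.77
position: [0.618, -0.0931, 0.0525]
eef_rot: [0.015, -0.055, 0.998, -0.001]
ft_force: [28.1, 5.5, -15.1]
finger_gap: 0.0115
grasp_force: 21.7
```

Run:
```python
from h import *
grab('top','t4');grab('wrist','w4');o=monitor.get_obs();print(o['position'],o['ft_force'],o['moment'])
c,th=np.array([.5321,-.1119]),np.radians(-83.85)
R=np.array([[np.cos(th),-np.sin(th)],[np.sin(th),np.cos(th)]]);print((o['position'][:2]-c)@R)
a=cv2.imread('pics/w4.png')
b=cv2.resize(cv2.imread('pics/t4.png')[165:255,240:315],None,fx=3,fy=3,interpolation=cv2.INTER_CUBIC)
cv2.imwrite('pics/m4.png',np.hstack([a,np.vstack([b,np.zeros((150,225,3),np.uint8)])]))
```

```text
[ 0.61803615 -0.09305856  0.05251749] [ 29.03494962   5.4174939  -14.59980627] [ 1.31963436 -5.67570844 -0.03589292]
[-0.00952651  0.08746009]
```

View pics/m4.png

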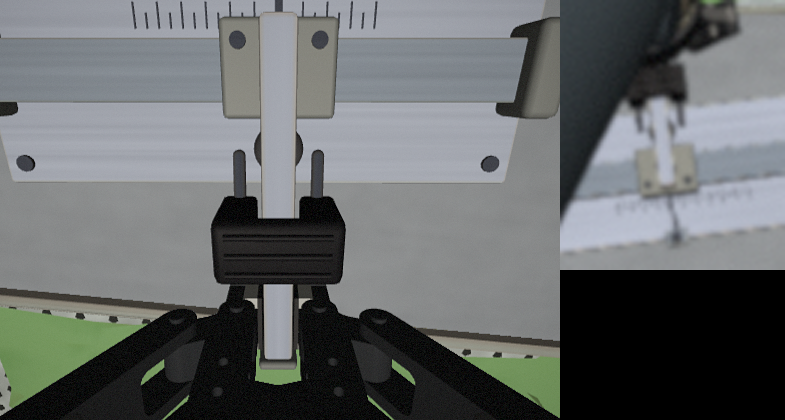

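The grip stuck on the bar with about 28 N of friction, and the lever hasn't moved. I'll relax the push, then open the jaws slightly so the spring keeps the bar against one finger and the fingers can slide.

>>> servo_tool:
  offset:
    - [-0.012,0,0]
    - [-0.024,0,0]
    - [-0.036,0,0]
    - [-0.048,0,0]
    - [-0.05,0,0]
    - [-0.05,0,0]
  spin: [0,0,0,0,0,0]

```text
time: 6.37
position: [0.6192, -0.0958, 0.0516]
eef_rot: [-0.005, -0.053, 0.999, 0.0]
ft_force: [-14.1, 1.5, 23.4]
finger_gap: 0.0115
grasp_force: 27.8
```

>>> servo_tool:
  offset:
    - [0,0,0]
    - [0,-0.003,0]
    - [0,-0.003,0]
    - [0,-0.003,0]
  spin: [0,0,0,0]
  jaw: 0.67

```text
time: 6.7
position: [0.6233, -0.0952, 0.0495]
eef_rot: [-0.001, -0.053, 0.999, 0.0]
ft_force: [-1.8, 3.8, 1.0]
finger_gap: 0.014
grasp_force: 1.4
```

```bash
cat >> h.py <<'E'
c,th=np.array([.5321,-.1119]),np.radians(-83.85)
G=np.array([[np.cos(th),-np.sin(th)],[np.sin(th),np.cos(th)]])
def align(tag):
    grab('top',tag)
    g0=cv2.cvtColor(cv2.imread(f'pics/{tag}.png'),cv2.COLOR_BGR2GRAY).astype(float); r=[]
    for v in range(232,242):
        row=g0[v,270:286]; w=np.clip(np.median(g0[v,[262,264,266,290,292,294]])-row-15,0,None)
        i=row.argmin(); k=np.arange(max(i-2,0),min(i+3,16)); u=270+(k*w[k]).sum()/max(w[k].sum(),1)
        r.append(((pt(tag,u,v,.018)[:2]-c)@G*1000)[0])
    o=monitor.get_obs()
    print('ptr',np.mean(r[:3]).round(2),'fin',np.mean(r[6:]).round(2),np.round(r,1),'tool',((o['position'][:2]-c)@G*1000).round(1),o['position'][2],o['ft_force'].round(1),o['grasp_force'],o['finger_gap'])
E
python3 -c "
from h import *
align('t5')"
```

```text
ptr -5.7 fin -5.13 [-5.5 -5.7 -5.9 -5.9 -5.9 -5.7 -5.3 -5.3 -5.1 -4.8] tool [-6.9 92.4] 0.04944022205120763 [-2.5  3.   1.6] 1.5002350509166718 0.013868168791421906
```

>>> servo_tool:
  offset:
    - [0.007,0,0]
    - [0.014,0,0]
    - [0.021,0,0]
    - [0.028,0,0]
    - [0.035,0,0]
    - [0.035,0,0]
  spin: [0,0,0,0,0,0]

```text
time: 7.25
position: [0.6102, -0.097, 0.0506]
eef_rot: [0.001, -0.053, 0.999, 0.0]
ft_force: [3.7, 4.0, 0.4]
finger_gap: 0.0139
grasp_force: 1.6
```

```bash
python3 -c "
from h import *
align('t6')"
```

```text
ptr -5.61 fin -5.13 [-5.3 -5.7 -5.8 -5.7 -5.9 -5.7 -5.3 -5.3 -5.1 -4.8] tool [-6.4 79.3] 0.05059331649297694 [ 2.1  3.4 -0. ] 1.5961017832159996 0.014183265777886566
```

>>> servo_tool:
  offset:
    - [0.008,0,0]
    - [0.016,0,0]
    - [0.024,0,0]
    - [0.032,0,0]
    - [0.04,0,0]
    - [0.045,0,0]
    - [0.045,0,0]
  spin: [0,0,0,0,0,0,0]

```text
time: 7.88
position: [0.5941, -0.0988, 0.051]
eef_rot: [0.002, -0.053, 0.999, -0.0]
ft_force: [6.3, 3.4, -2.0]
finger_gap: 0.0141
grasp_force: 1.4
```

```bash
python3 -c "
from h import *
align('t7')"
```

```text
ptr -5.59 fin -5.12 [-5.4 -5.6 -5.8 -5.8 -5.8 -5.8 -5.2 -5.3 -5.1 -4.9] tool [-6.4 63. ] 0.05095725154503374 [ 6.2  4.1 -0. ] 1.4368107542395592 0.014491500441747643
```

>>> servo_tool:
  offset:
    - [0.008,0,0]
    - [0.016,0,0]
    - [0.024,0,0]
    - [0.03,0,0]
    - [0.03,0,0]
    - [0.03,0,0]
  spin: [0,0,0,0,0,0]

```text
time: 8.43
position: [0.5885, -0.0994, 0.0521]
eef_rot: [0.009, -0.054, 0.999, -0.001]
ft_force: [19.6, 4.8, -9.1]
finger_gap: 0.0143
grasp_force: 0.7
```

Run:
```python
from h import *
align('t8');grab('wrist','w8')
```

```text
ptr -5.53 fin -5.11 [-5.3 -5.6 -5.7 -5.8 -5.8 -5.8 -5.2 -5.3 -5.1 -4.9] tool [-6.4 57.4] 0.05208755348256119 [18.1  5.3 -7.6] 0.7353212870657444 0.013795031351269854
```

View pics/w8.png

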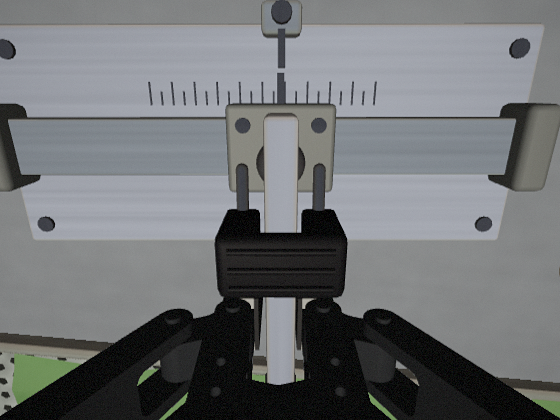

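Pointer (281,88) and fin (281,50) line up. The lever spans rows 210–296, close to the saddle, and the push is at a hard 19 N. I'll measure how far the lever has closed.

Run:
```python
from h import *
for t,n,u,v,z in [('w8','lev outer',282,296,.066),('w8','lev ridge top',282,234,.066),('w8','saddle y edge',235,191,.03),('w8','plate edge',282,239,.008),('w8','bar root',282,114,.054),('w8','finup',281,60,.018),('w8','ptr',281,80,.018),('w4','lev outer open',278,283,.066),('w4','ridge open',278,221,.066),('w4','root',278,13,.054)]:
    print(n,((pt(t,u,v,z)[:2]-c)@G*1000).round(1), ((pt(t,u,v)[:2]-c)@G*1000).round(1),pt(t,u,v)[2].round(3))
```

```text
lev outer [-7.6 44. ] [-7.6 45.2] 0.064
lev ridge top [-7.5 20.7] [-7.5 22.4] 0.062
saddle y edge [12.  16.3] [12.1 16.4] 0.03
plate edge [-8.1 48. ] [-7.5 22.9] 0.065
bar root [ -7.4 -16.2] [ -7.5 -15.6] 0.042
finup [ -7.3 -35.4] [ -7.3 -35.3] 0.02
ptr [ -7.3 -27.8] [ -7.3 -27.7] 0.02
lev outer open [-9.2 68.9] [-9.2 69.8] 0.065
ridge open [-9.2 46.1] [-9.2 46.6] 0.065
root [ -9.  -14.8] [ -9.  -14.7] 0.055
```

The lever's outer face is at y ≈ 46 mm after 25 mm of travel, so it is fully closed. The pointer matches the fin. I'll ease the push and regrip.

>>> servo_tool:
  offset:
    - [-0.01,0,0]
    - [-0.02,0,0]
    - [-0.02,0,0]
  spin: [0,0,0]

```text
time: 8.78
position: [0.5892, -0.0994, 0.0508]
eef_rot: [0.001, -0.053, 0.999, -0.0]
ft_force: [4.4, 3.7, 2.9]
finger_gap: 0.0141
grasp_force: 1.7
```

>>> servo_tool:
  offset:
    - [0,0,0]
    - [0,0,0]
    - [0,0,0]
    - [0,0,0]
    - [0,0,0]
    - [0,0,0]
  spin: [0,0,0,0,0,0]
  jaw: 1
  grip_force: 20

```text
time: 9.28
position: [0.5892, -0.0995, 0.0509]
eef_rot: [0.001, -0.053, 0.999, -0.0]
ft_force: [5.7, 3.8, 1.3]
finger_gap: 0.0112
grasp_force: 21.5
```

Run:
```python
from h import *
align('t9');grab('wrist','w9')
a=cv2.imread('pics/w8.png');b=cv2.imread('pics/w9.png')
cv2.imwrite('pics/m9.png',np.hstack([a[:310,180:380],b[:310,180:380]]))
```

```text
ptr -4.48 fin -5.15 [-4.4 -4.6 -4.5 -5.2 -5.8 -5.7 -5.3 -5.3 -5.1 -4.9] tool [-6.2 58.1] 0.05083953545780316 [4.7 3.1 1.5] 21.473108232021332 0.011845536528756036
```

View pics/m9.png

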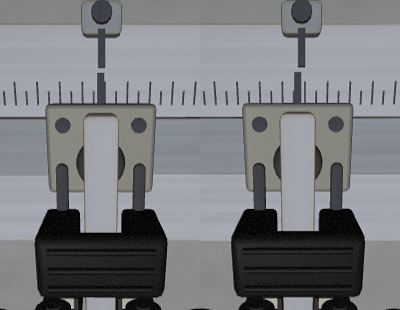

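The lever is unchanged and still closed, and the grip is 21 N. The pointer is 1–2 mm past the fin, within the 4 mm tolerance, so I'm handing in.

```bash
python3 -c "
from h import *
print(job_done())"
```

```text
the job is handed in; nothing more can be done
None
```

I handed the job in at about 9.5 s of the 43 s allowed: the pointer is 1–2 mm past the fin (limit 4 mm), the lever is fully closed, and the fingers grip the crossbar with about 21 N; the judge returned no verdict.

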